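# Dry-fit four carved onlays on their drawer fronts

### The arm

A 6-joint arm with a two-finger parallel gripper is mounted at the origin on the work surface. World frame = base frame: x ahead of the robot, y to its left, z up, the work surface at z = 0. Lengths are in m, angles in rad, forces in N, time in s.
With the tool pointing down it reaches from about 0.4 to 0.825 m from the base axis. Payload 7 kg.
Tool frame: the origin (TCP) lies between the finger pads; the fingertips stand 8 mm ahead of it and the grasp point (between the pads) lies 11 mm behind it (arm.finger_overhang is the distance from the TCP to the fingertips, in m); z points along the fingers, y is the line along which they close (so a half turn about z gives the same grasp; the last joint's range is limited). The gripper opens to 88 mm and grips with 3 to 60 N. Pads are 19 mm wide; open, the fingers measure 130 mm over their backs; the gripper's body (78 mm by 193 mm) begins 47 mm behind the grasp point.
Start: joints at [1.577, 0.359, 0.012, 0, -1.224, -0.288], TCP at [0.188, 0.648, 0.235] pointing down, gripper open.
Joint ranges: [-3.07, 3.07], [-1.43, 2.12], [-1.02, 1.25], [-3.03, 1.67], [-3.05, -0], [-3.03, 3.03]. Speed limits (rad/s): [2.39, 2.39, 3.01, 3.14, 3.14, 3.14].

### API

Orientations are given as [roll, pitch, yaw] about the fixed x, y, z axes, in that order (R = Rz(yaw) Ry(pitch) Rx(roll)).
In Python, from station import arm gives the robot as it stands.
- The arm moves only by the tool move_arm, never from a script. Its argument "rows" is text: rows parted by semicolons, each of 7 numbers parted by spaces: the turn, a rotation vector about the tool's x, y, z in degrees, then the shift along the tool's x, y, z in m, then the finger opening in m, from 0 to 0.0876. A call has 1 to 8 rows; each row shifts and turns the commanded pose from where the row before left it, along the tool's axes as they then stand; what a row does not reach is not made up. A row lasts 1/8 s, in which the tool goes at most 62.5 mm and 10.7 degrees, less where a joint would pass 70% of its speed; a pose out of reach is approached as far as the arm can. A call is refused whole if a number of a shift passes 0.0625 or a number of a turn 10.7, either way. A call with a gripper value outside its range is refused whole. The fingers move at their own pace and stop on an object; "squeeze" is the grip in N (left out, the last holds). Time passes only in rows, so rows that do not move let the fingers close. It gives the time, the measured TCP pose, the force, the opening and the grip force at its end, in the units of the state.
- arm.get_state(): the state, without advancing time (a new reading comes with each control period).
- arm.grab_frame(name): name is "scene" or "top" or "wrist"; returns (picture, depth): 480x640x3 uint8, blue, green, red; 480x640 float32, m along the optical axis (not along the pixel's ray), 0 where there is no reading.
- arm.camera_model(name): a dict with "mtx" (3x3 intrinsics, pixels), "camera_from_world" (4x4, takes a point from world to camera coordinates); the wrist camera has in their place "mount" (4x4, takes a point from camera to tool coordinates, whose origin is the TCP and whose axes are the flange's). Camera axes: x right, y down, z forward; pixel columns grow to the right and rows downward; lengths in m; the calibration is good to about 2 mm. The wrist camera is an equidistant fisheye: a pixel r from the principal point sees the ray r / f radians off the axis. A picture is of the moment at which its call begins: read the wrist's pose just before it. camera_model takes no time and is no camera call.
- arm.job_done(): hands the job in; it is judged then, once.
The state is a dict: "t": time; "q": joint angles; "qd": joint speeds; "joint_efforts": joint torques, N m; "eef_pos": TCP position; "ee_rot": TCP orientation; "force": force on the tool from outside, world axes, zero at the start; "moment": the same for the moment, N m; "width": finger opening in m; "gripper_force": force on a finger pad.
Only numpy, scipy, OpenCV 4.12 (cv2) and the standard library are available. Lean on these libraries where they do the work, as an engineer would, in place of code of your own. Each camera call takes 0.05 s, during which the arm holds its last target. There are 200 camera calls.

### The job

Lay each of the four carved onlays face up inside the raised bead of the drawer front made for it: large rosette in the large round field, small rosette in the small round field, square flower in the square field, leaf bar in the long field. Each should lie flat and centred in its field, the square and the bar straight with the bead. Leave the plain uncarved blank and the tape measure where they are.

Things in the scene. Friction and masses are not known exactly. Their poses are not given: they have to be found in the camera images.
- rosette_large_center (a point): large carved rosette: round, 58 mm across, 30 mm thick, light wood lying flat on the bench with a carved relief of light petals on a dark ground on its upper face; eight petals. Point: its centre, 15 mm above its underside; z up. Grip it by its upper half, so that the fingertips stay clear of the bead when it is set down.
- rosette_small_center (a point): small carved rosette: round, 40 mm across, 30 mm thick, light wood lying flat on the bench with a carved relief of light petals on a dark ground on its upper face; six petals. Point: its centre, 15 mm above its underside; z up. Grip it by its upper half, so that the fingertips stay clear of the bead when it is set down.
- square_flower_center (a point): square carved flower block: 48 x 48 mm, 30 mm thick, light wood lying flat on the bench with a carved relief of light petals on a dark ground on its upper face; four petals to the corners. Point: its centre, 15 mm above its underside; z up. x and y along its sides. Grip it by its upper half, so that the fingertips stay clear of the bead when it is set down.
- leaf_bar_center (a point): long carved leaf bar: 84 x 32 mm, 30 mm thick, light wood lying flat on the bench with a carved relief of light petals on a dark ground on its upper face; leaves in two rows. Point: its centre, 15 mm above its underside; z up. x along its length. Grip it by its upper half, so that the fingertips stay clear of the bead when it is set down.
- plain_blank_center (a point): plain uncarved round blank: 58 mm across, 30 mm thick, light wood with a smooth bare top; it is not to be used. Point: its centre, 15 mm above its underside; z up.
- tape_measure_center (a point): blue tape measure standing on the bench, 66 x 34 mm and 60 mm high, with a steel nose 11 mm beyond its +x end; not to be used. Point: its centre, 30 mm above its underside; x along its length.
- front_large_round: fixed pale wooden drawer front lying face up on the bench, 110 x 110 mm, 12 mm thick, with a dark raised bead (6 mm wide, 4 mm high) round a round field 74 mm across: the place of the large rosette. Origin: on the bench top under the middle of the bead's field, so the field's surface is 12 mm above it; z up.
- front_small_round: fixed pale wooden drawer front lying face up on the bench, 92 x 92 mm, 12 mm thick, with a dark raised bead (6 mm wide, 4 mm high) round a round field 56 mm across: the place of the small rosette. Origin: on the bench top under the middle of the bead's field, so the field's surface is 12 mm above it; z up.
- front_square: fixed pale wooden drawer front lying face up on the bench, 104 x 104 mm, 12 mm thick, with a dark raised bead (6 mm wide, 4 mm high) round a square field 64 x 64 mm: the place of the square flower block. Origin: on the bench top under the middle of the bead's field, so the field's surface is 12 mm above it; z up; x and y along the field's sides.
- front_long: fixed pale wooden drawer front lying face up on the bench, 130 x 80 mm, 12 mm thick, with a dark raised bead (6 mm wide, 4 mm high) round a long field 100 x 48 mm: the place of the leaf bar. Origin: on the bench top under the middle of the bead's field, so the field's surface is 12 mm above it; z up; x along the field's length.
There are look-alikes about, which are no part of the job. What is shaped like the part that bears rosette_large_center but green or orange is not meant.

How it is judged:
By the outcome, as a careful person would: the job done as asked, in the order asked, and still so for the second after the job is handed in, with the robot touching nothing.
It also fails if it takes over 102 s, if anything falls off the work surface, if the arm or the gripper's body presses on something with over 40 N, if the wrist force passes 120 N, or if a joint passes its speed limit or range.

## Working session

There is one attempt and no reset: what is moved stays moved. The work goes in short steps, Python scripts to look and compute and a tool call to move; the robot and the scene stay as the last step left them, time stands still between calls to the robot, and variables do not carry over. Pictures are saved under pics/ and viewed, at most 14 in all, crops included, and the job is handed in when it is done.

Besides the shell and the picture viewer there is one more tool, called as name(argument=value, ...), one argument or row to a line, values as JSON. move_arm: Moves the arm, as the interface text tells. Its arguments: {"type":"object","properties":{"rows":{"type":"string"},"squeeze":{"type":"number"}},"required":["rows"]}

```bash
ls; mkdir -p pics; python3 - <<'E'
from station import arm
import cv2,numpy as np
for n in("top","scene"):
    p,d=arm.grab_frame(n); cv2.imwrite(f"pics/{n}0.png",p); np.save(f"{n}0.npy",d)
    m=arm.camera_model(n); print(n,m)
print(arm.camera_model("wrist")); print(arm.get_state(), arm.finger_overhang)
E
```

```text
pics
top {'mtx': array([[443.81609089,   0.        , 319.9354302 ],
       [  0.        , 443.81609089, 237.2748747 ],
       [  0.        ,   0.        ,   1.        ]]), 'camera_from_world': array([[ 0.00837846, -0.99989627, -0.0117153 ,  0.05766515],
       [-0.99539747, -0.00722113, -0.09556013,  0.47701729],
       [ 0.09546562,  0.01246202, -0.99535472,  1.15459363],
       [ 0.        ,  0.        ,  0.        ,  1.        ]])}
scene {'mtx': array([[617.67820911,   0.        , 315.65938129],
       [  0.        , 617.67820911, 252.69048124],
       [  0.        ,   0.        ,   1.        ]]), 'camera_from_world': array([[-0.28926787,  0.95699021,  0.02222226,  0.10523077],
       [ 0.59197752,  0.19708297, -0.78148635, -0.23043311],
       [-0.75225442, -0.21290381, -0.62352647,  1.67849334],
       [ 0.        ,  0.        ,  0.        ,  1.        ]])}
{'mtx': array([[371.64829954,   0.        , 315.14314706],
       [  0.        , 371.64829954, 226.43528025],
       [  0.        ,   0.        ,   1.        ]]), 'mount': array([[-6.80165231e-04, -9.67441277e-01, -2.53094672
[... 279 characters left out ...]
0e+00]])}
{'t': 0.1, 'q': array([ 1.57710771e+00,  3.59305417e-01,  1.11678079e-02, -3.18699982e-04,
       -1.22413408e+00, -2.88103100e-01]), 'qd': array([ 4.09233597e-04, -1.15322021e-03,  1.99115092e-03, -3.58984325e-04,
        9.74359544e-04, -5.29961359e-05]), 'joint_efforts': array([-1.48266099e-03, -5.84166527e+01,  2.93747878e+01,  7.01554790e+00,
        1.00657847e-02, -5.52878294e-05]), 'eef_pos': array([0.18760334, 0.64795569, 0.23372847]), 'ee_rot': array([ 3.14009297e+00, -1.31969990e-04, -2.81900125e-01]), 'force': array([-0.08009391, -0.3990314 ,  0.24848684]), 'moment': array([-0.03674639,  0.00484643,  0.00027083]), 'gripper_force': 0.0, 'width': 0.0878117584680564} 0.008
```

View pics/top0.png

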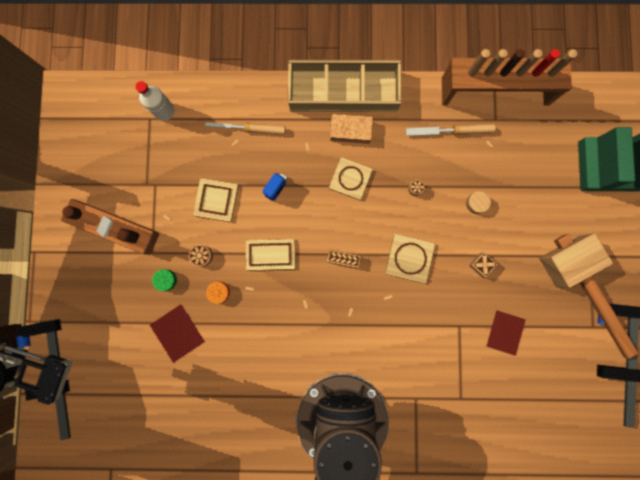

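View pics/scene0.png

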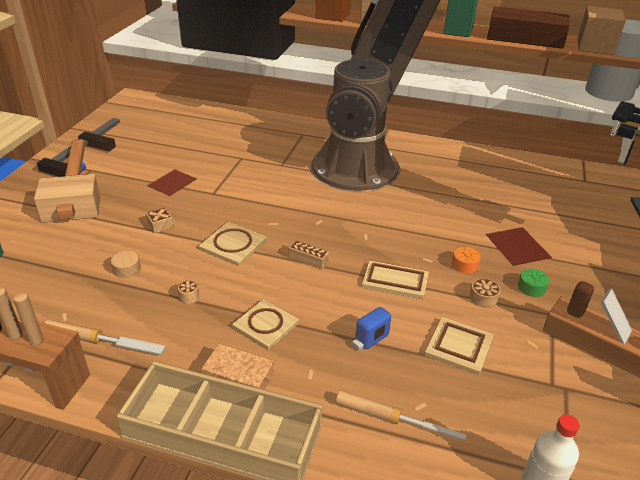

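The top view shows:
- **Onlays:** large rosette ~(200,256), small rosette ~(417,187), square flower ~(484,265), leaf bar ~(344,259).
- **Fronts:** large round (411,258), small round (351,179), square (216,200), long (270,255).
- **Not to be used:** plain blank (479,203), green (163,281) and orange (218,293) look-alikes, tape (275,186).

The large rosette candidates are (200,256), (163,281), (218,293) and (479,203). Only (200,256) is light wood with carving, so I'll confirm it in a crop.

```bash
cat > h.py <<'E'
import numpy as np,cv2
from station import arm
def raymap(name,z,uv):
    """top/scene pixels -> world points on the plane z"""
    m=arm.camera_model(name);C=m["camera_from_world"];R,t=C[:3,:3],C[:3,3]
    uv=np.atleast_2d(uv).astype(float)
    d=np.c_[uv,np.ones(len(uv))]@np.linalg.inv(m["mtx"]).T@R
    o=-R.T@t
    return o+d*((z-o[2])/d[:,2])[:,None]
def world(name,depth):
    m=arm.camera_model(name);C=m["camera_from_world"];R,t=C[:3,:3],C[:3,3]
    v,u=np.mgrid[:480,:640]
    p=np.stack([u,v,np.ones_like(u)],-1)@np.linalg.inv(m["mtx"]).T*depth[...,None]
    return (p-t)@R
E
python3 - <<'E'
from h import *
d=np.load("top0.npy");p=cv2.imread("pics/top0.png")
W=world("top",d)
for n,(u,v),lo,hi,r in[("ros_l",(200,256),.02,.04,16),("ros_s",(417,187),.02,.04,14),("sq",(484,265),.02,.04,18),("bar",(344,259),.02,.04,24),
 ("blank",(479,203),.02,.04,18),("f_large",(411,258),.006,.022,36),("f_small",(351,179),.006,.022,30),("f_sq",(216,200),.006,.022,30),("f_long",(270,255),.006,.022,32),("tape",(275,186),.03,.08,20),("green",(163,281),.02,.04,16),("orange",(218,293),.02,.04,16)]:
    S=W[v-r:v+r+1,u-r:u+r+1].reshape(-1,3)
    k=S[(S[:,2]>lo)&(S[:,2]<hi)]
    (c,s,a)=cv2.minAreaRect((k[:,:2]*1000).astype(np.float32))
    print(n,len(k),"z",np.round(np.median(k[:,2]),4),"c",np.round(c,1),"size",np.round(s,1),"ang",round(a,1))
c=p[150:310,140:520]; cv2.imwrite("pics/crop0.png",cv2.resize(c,None,fx=2.1,fy=2.1,interpolation=cv2.INTER_CUBIC))
E
```

```text
ros_l 388 z 0.0317 c [425.2 379.2] size [55.1 57.5] ang 50.7
ros_s 186 z 0.0316 c [ 612.6 -192.8] size [38.1 38.4] ang 89.2
sq 361 z 0.0315 c [ 407.4 -366.9] size [48.9 49.5] ang 47.6
bar 391 z 0.0315 c [4.203e+02 1.000e-01] size [83.4 32. ] ang 79.6
blank 396 z 0.0307 c [ 573.4 -358. ] size [56.5 56.9] ang 11.0
f_large 1770 z 0.0131 c [ 424.3 -183. ] size [192.6 189.2] ang 1.1
f_small 1181 z 0.0132 c [639.7 -25. ] size [150.9 165.2] ang 89.5
f_sq 1508 z 0.0133 c [580.9 343.6] size [159.3 162.6] ang 89.1
f_long 1486 z 0.0134 c [427.9 194.2] size [188.4 140.1] ang 59.8
tape 362 z 0.0591 c [609.  185.4] size [35.8 65.7] ang 58.5
green 396 z 0.0314 c [359.9 474. ] size [56.7 56.6] ang 58.7
orange 393 z 0.0314 c [328.9 330.7] size [54.6 56.1] ang 0.3
```

View pics/crop0.png

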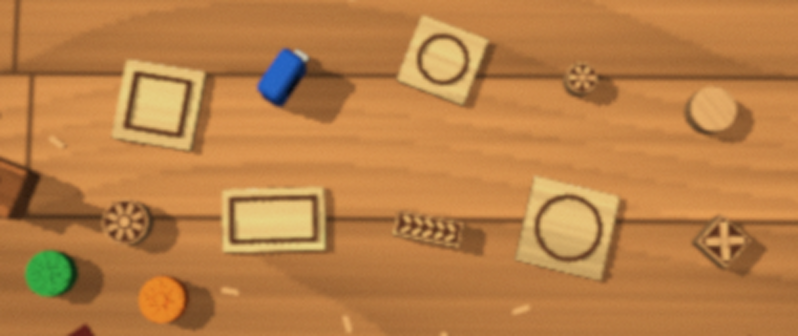

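Confirmed: (200,256) is the carved eight-petal rosette, the blank is smooth, and the look-alikes are green and orange. Next I'll measure the beads by colour.

```bash
cat >> h.py <<'E'
def bead(p,u,v,r,thr=0.72):
    """outer edge of the dark bead in the top picture -> centre mm, size mm, angle"""
    g=cv2.cvtColor(p,cv2.COLOR_BGR2GRAY)[v-r:v+r+1,u-r:u+r+1]
    g=cv2.resize(g,None,fx=6,fy=6,interpolation=cv2.INTER_CUBIC)
    ref=np.percentile(g,80); b=(g<thr*ref).astype(np.uint8)
    cs,_=cv2.findContours(b,cv2.RETR_EXTERNAL,cv2.CHAIN_APPROX_NONE)
    H,Wd=g.shape
    cs=[c for c in cs if cv2.pointPolygonTest(cv2.convexHull(c),(Wd/2,H/2),False)>0]
    c=max(cs,key=cv2.contourArea)[:,0,:]
    uv=(c+.5)/6-.5+[u-r,v-r]
    w=raymap("top",.016,uv)[:,:2]*1000
    return cv2.minAreaRect(w.astype(np.float32)),w
E
python3 - <<'E'
from h import *
p=cv2.imread("pics/top0.png")
for n,u,v,r in[("f_large",411,258,22),("f_small",351,179,18),("f_sq",216,200,20),("f_long",270,255,23)]:
    (c,s,a),w=bead(p,u,v,r); m=cv2.moments(w.astype(np.float32))
    print(n,np.round(c,1),np.round(s,1),round(a,1),"centroid",np.round([m['m10']/m['m00'],m['m01']/m['m00']],1))
E
```

```text
f_large [ 422.9 -178.5] [86.2 86.6] 85.2 centroid [ 422.9 -178.6]
f_small [639.5 -19.8] [67.9 67.1] 0.3 centroid [639.2 -20. ]
f_sq [578.  345.4] [80.6 78.1] 80.2 centroid [578.  345.6]
f_long [431.4 194.1] [ 61.4 115.7] 1.9 centroid [431.5 194.3]
```

move_arm(
  rows="0 0 10.5 0 0 0 0.0876; 0 0 10.5 0 0 0 0.0876; 0 0 10.5 0 0 0 0.0876; 0 0 10.5 0 0 0 0.0876; 0 0 10.5 0 0 0 0.0876; 0 0 10.5 0 0 0 0.0876; 0 0 10.85 0 0 0 0.0876; 0 0 0 0 0 0 0.0876",
  squeeze=25,
)

```text
refused, turn out of range in row 7
```

move_arm(
  rows="0 0 10.5 0 0 0 0.0876; 0 0 10.5 0 0 0 0.0876; 0 0 10.5 0 0 0 0.0876; 0 0 10.5 0 0 0 0.0876; 0 0 10.5 0 0 0 0.0876; 0 0 10.5 0 0 0 0.0876; 0 0 10.5 0 0 0 0.0876; 0 0 0.4 0 0 0 0.0876",
  squeeze=25,
)

```text
t: 1.1
eef_pos: [0.1877, 0.6481, 0.2341]
ee_rot: [3.141, -0.001, -1.571]
force: [0.6, -0.1, -0.5]
width: 0.0878
gripper_force: 0.0
```

move_arm(
  rows="0 0 0 0.0384 -0.034 0.019 0.0876; 0 0 0 0.0384 -0.034 0.019 0.0876; 0 0 0 0.0384 -0.034 0.019 0.0876; 0 0 0 0.0384 -0.034 0.019 0.0876; 0 0 0 0.0384 -0.034 0.019 0.0876; 0 0 0 0.0384 -0.034 0.019 0.0876; 0 0 0 0.0384 -0.034 0.019 0.0876; 0 0 0 0 0 0 0.0876",
)

```text
t: 2.1
eef_pos: [0.4264, 0.3757, 0.0998]
ee_rot: [3.139, -0.003, -1.571]
force: [-0.1, -0.3, -0.2]
width: 0.0878
gripper_force: 0.0
```

```bash
python3 - <<'E'
from h import *
s=arm.get_state(); print(s['eef_pos'],s['ee_rot'],s['qd'].round(3))
p,d=arm.grab_frame("wrist"); cv2.imwrite("pics/w1.png",p); np.save("w1.npy",d)
s=arm.get_state(); print(s['eef_pos'],s['q'])
E
```

```text
[0.42641134 0.37573589 0.09977438] [ 3.13949098 -0.00313995 -1.57127437] [ 0.053 -0.013  0.04   0.009 -0.012 -0.048]
[0.42619783 0.37759242 0.10075476] [ 1.06854922e+00  3.10847086e-01 -3.95117572e-01 -2.80885239e-05
 -8.66634685e-01 -1.06834851e+00]
```

View pics/w1.png

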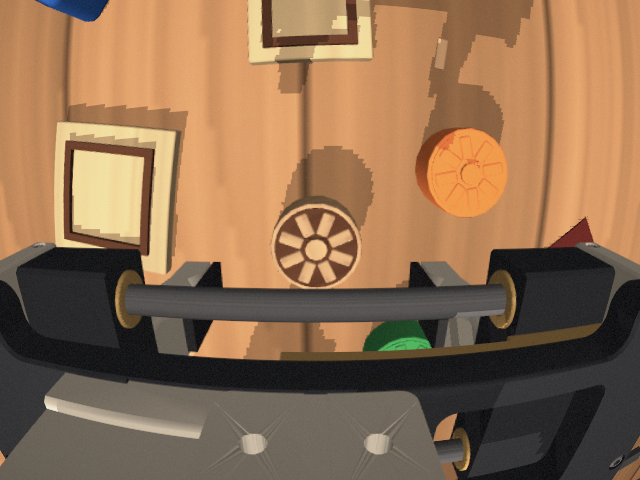

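The wrist view shows the eight-petal rosette, its centre near (316,249), between the fingers.

```bash
cat >> h.py <<'E'
from scipy.spatial.transform import Rotation as Ro
def wristpt(u,v,z,s):
    m=arm.camera_model("wrist");K=m["mtx"];M=m["mount"]
    x,y=(u-K[0,2])/K[0,0],(v-K[1,2])/K[1,1];r=np.hypot(x,y)+1e-12
    d=np.array([x/r*np.sin(r),y/r*np.sin(r),np.cos(r)])
    R=Ro.from_euler("xyz",s["ee_rot"]).as_matrix()
    o=R@M[:3,3]+s["eef_pos"];d=R@M[:3,:3]@d
    return o+d*(z-o[2])/d[2]
E
python3 - <<'E'
from h import *
s=dict(eef_pos=np.array([0.42641134,0.37573589,0.09977438]),ee_rot=np.array([3.13949098,-0.00313995,-1.57127437]))
# top face rim ends and hub
for u,v in[(316,249),(272,248),(361,248),(316,204),(316,291)]: print(u,v,wristpt(u,v,.03,s).round(4))
E
```

```text
316 249 [0.4242 0.3795 0.03  ]
272 248 [0.4516 0.3788 0.03  ]
361 248 [0.3961 0.379  0.03  ]
316 204 [0.4242 0.3511 0.03  ]
316 291 [0.4242 0.4081 0.03  ]
```

move_arm(
  rows="0 0 0 0 0.001 0.04 0.0876; 0 0 0 0 0 0.025 0.0876; 0 0 0 0 0 0.0155 0.0876; 0 0 0 0 0 0 0.0876; 0 0 0 0 0 0 0.05; 0 0 0 0 0 0 0.05; 0 0 0 0 0 0 0.05; 0 0 0 0 0 0 0.05",
)

```text
t: 3.15
eef_pos: [0.4247, 0.3796, 0.0217]
ee_rot: [-3.141, 0.001, -1.571]
force: [-0.3, -0.1, 3.3]
width: 0.0574
gripper_force: 25.0
```

move_arm(
  rows="0 0 0 0 0 -0.04 0.05; 0 0 0 0.02 0 -0.04 0.05; 0 0 0 0.06 0 0 0.05; 0 0 0 0.06 0 0 0.05; 0 0 0 0.06 0 0 0.05; 0 0 0 0.06 0 0 0.05; 0 0 0 0.06 0 0 0.05; 0 0 0 0.06 0 0 0.05",
)

```text
t: 4.15
eef_pos: [0.4239, -0.0024, 0.1015]
ee_rot: [-3.141, 0.0, -1.571]
force: [1.5, 0.5, -1.1]
width: 0.0576
gripper_force: 25.0
```

move_arm(
  rows="0 0 0 0.06 0.002 0 0.05; 0 0 0 0.06 0 0 0.05; 0 0 0 0.0578 0 0.01 0.05; 0 0 0 0 0 0.02 0.05; 0 0 0 0 0 0 0.05; 0 0 0 0 0 0 0.05",
)

```text
t: 4.9
eef_pos: [0.4224, -0.1781, 0.0716]
ee_rot: [-3.141, -0.0, -1.571]
force: [-0.1, 0.3, -0.1]
width: 0.0574
gripper_force: 25.0
```

move_arm(
  rows="0 0 0 0 0 0.02 0.05; 0 0 0 0 0 0.012 0.05; 0 0 0 0 0 0.0055 0.05; 0 0 0 0 0 0 0.05; 0 0 0 0 0 0 0.05",
)

```text
t: 5.52
eef_pos: [0.4224, -0.1783, 0.0339]
ee_rot: [-3.141, -0.0, -1.571]
force: [0.1, 0.9, -0.9]
width: 0.0578
gripper_force: 25.0
```

Release, lift a little, and look.

move_arm(
  rows="0 0 0 0 0 0 0.08; 0 0 0 0 0 0 0.08; 0 0 0 0 0 0 0.08; 0 0 0 0 0 -0.03 0.08; 0 0 0 0 0 -0.045 0.08; 0 0 0 0 0 -0.045 0.08; 0 0 0 0 0 0 0.08; 0 0 0 0 0 0 0.08",
)

```text
t: 6.52
eef_pos: [0.4218, -0.1784, 0.1534]
ee_rot: [-3.141, 0.0, -1.572]
force: [0.3, -0.2, 0.5]
width: 0.0797
gripper_force: 0.0
```

```bash
python3 - <<'E'
from h import *
s=arm.get_state(); print(s['eef_pos'],s['ee_rot'])
p,d=arm.grab_frame("wrist"); cv2.imwrite("pics/w2.png",p)
E
```

```text
[ 0.42176017 -0.17835181  0.15338852] [-3.14124031e+00  3.49754070e-04 -1.57191233e+00]
```

View pics/w2.png

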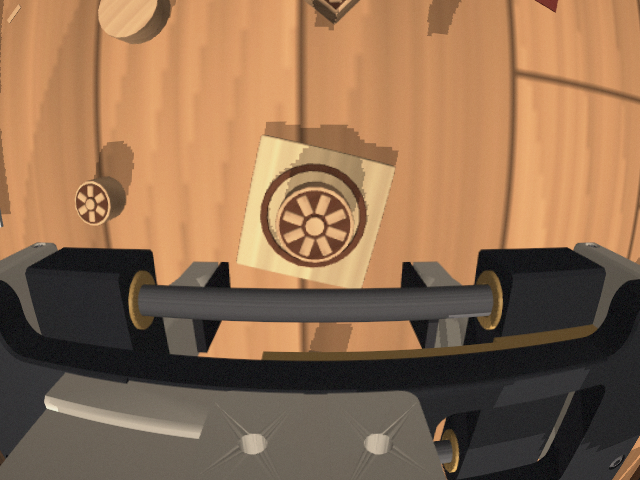

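The rosette is seated, hub at (315,226), inside the ring spanning u 260–368 and v 163–268. Working out the offset.

```bash
python3 - <<'E'
from h import *
s=dict(eef_pos=np.array([0.42176,-0.17835,0.15339]),ee_rot=np.array([-3.14124,0.00035,-1.57191]))
P=lambda u,v,z:(wristpt(u,v,z,s)*1000).round(1)[:2]
print("hub",P(315,226,.042),"rim",P(276,226,.042),P(354,226,.042),P(315,187,.042),P(315,264,.042))
print("bead",P(260.5,214,.016),P(367.5,214,.016),P(313,163,.016),P(313,267.5,.016))
p=cv2.imread("pics/w2.png")
g=cv2.cvtColor(p,cv2.COLOR_BGR2GRAY); b=(cv2.cvtColor(p,cv2.COLOR_BGR2HSV)[...,2]<125).astype(np.uint8)
b[:155]=0;b[280:]=0;b[:,:250]=0;b[:,375:]=0
cs,_=cv2.findContours(b,cv2.RETR_EXTERNAL,cv2.CHAIN_APPROX_NONE)
c=max(cs,key=cv2.contourArea)[:,0,:]; w=np.array([P(u,v,.016) for u,v in c])
print("ring",cv2.minEnclosingCircle(w.astype(np.float32)),cv2.fitEllipse(w.astype(np.float32)))
E
```

```text
hub [ 420.3 -178.3] rim [ 448.8 -178.4] [ 391.9 -178.3] [ 420.3 -206.9] [ 420.4 -148.9]
bead [ 463.8 -181.6] [ 378.4 -181.4] [ 421.8 -221.8] [ 422.  -136.2]
ring ((421.7405700683594, -179.56613159179688), 42.40132522583008) ((421.7795715332031, -179.59153747558594), (83.15930938720703, 83.51517486572266), 5.304400444030762)
```

The large rosette is down, within about 1.5 mm of centre. Next is the small rosette.

move_arm(
  rows="0 0 0 0.0036 -0.0476 0.015 0.07; 0 0 0 0.0036 -0.0476 0.015 0.07; 0 0 0 0.0036 -0.0476 0.015 0.07; 0 0 0 0.0036 -0.0476 0.015 0.07; 0 0 0 0 0 0 0.07; 0 0 0 0 0 0.04 0.07; 0 0 0 0 0 0.0325 0.07; 0 0 0 0 0 0 0.07",
)

```text
t: 7.58
eef_pos: [0.6092, -0.1928, 0.0177]
ee_rot: [3.134, 0.0, -1.572]
force: [0.2, -0.2, 0.4]
width: 0.07
gripper_force: 0.0
```

move_arm(
  rows="0 0 0 0 0 0 0.03; 0 0 0 0 0 0 0.03; 0 0 0 0 0 0 0.03; 0 0 0 0 0 0 0.03; 0 0 0 0 0 0 0.03",
)

```text
t: 8.2
eef_pos: [0.6129, -0.193, 0.022]
ee_rot: [-3.14, -0.0, -1.571]
force: [-1.4, 0.3, 6.1]
width: 0.0393
gripper_force: 25.0
```

move_arm(
  rows="0 0 0 0 0 -0.03 0.03; 0 0 0 0 0 -0.03 0.03; 0 0 0 -0.0433 -0.0066 0 0.03; 0 0 0 -0.0433 -0.0066 0 0.03; 0 0 0 -0.0433 -0.0066 0 0.03; 0 0 0 -0.0432 -0.0067 0 0.03; 0 0 0 0 0 0.02 0.03; 0 0 0 0 0 0 0.03",
)

```text
t: 9.2
eef_pos: [0.6378, -0.0195, 0.0596]
ee_rot: [3.138, -0.0, -1.571]
force: [0.0, -0.6, -1.1]
width: 0.0396
gripper_force: 25.0
```

move_arm(
  rows="0 0 0 0 0 0 0.03; 0 0 0 0 0 0 0.03",
)

```text
t: 9.45
eef_pos: [0.6394, -0.0205, 0.0618]
ee_rot: [-3.141, 0.0, -1.572]
force: [-0.6, -0.9, 0.2]
width: 0.0393
gripper_force: 25.0
```

move_arm(
  rows="0 0 0 -0.0005 0 0.014 0.03; 0 0 0 0 0 0.009 0.03; 0 0 0 0 0 0.005 0.03; 0 0 0 0 0 0 0.03; 0 0 0 0 0 0 0.03; 0 0 0 0 0 0 0.065; 0 0 0 0 0 0 0.065; 0 0 0 0 0 0 0.065",
)

```text
t: 10.45
eef_pos: [0.639, -0.0194, 0.0327]
ee_rot: [3.141, -0.0, -1.572]
force: [-0.3, 1.5, -0.3]
width: 0.0625
gripper_force: 0.0
```

move_arm(
  rows="0 0 0 0 0 -0.03 0.08; 0 0 0 0 0 -0.05 0.0876; 0 0 -9.6 0 0 -0.03 0.0876; 0 0 -9.5 0 0 0 0.0876; 0 0 -9.5 0 0 0 0.0876; 0 0 -9.5 0 0 0 0.0876; 0 0 -9.5 0 0 0 0.0876; 0 0 0 0 0 0 0.0876",
)

```text
t: 11.45
eef_pos: [0.639, -0.0194, 0.1428]
ee_rot: [3.141, 0.0, -0.742]
force: [-0.1, 0.5, -0.4]
width: 0.0877
gripper_force: 0.0
```

```bash
cat > go.py <<'E'
import sys
from h import *
s=arm.get_state();R=Ro.from_euler("xyz",s["ee_rot"]).as_matrix()
t=np.array(eval(sys.argv[1]));print(s["eef_pos"].round(4),"yaw",np.degrees(s["ee_rot"][2]).round(2),"tool shift",(R.T@(t-s["eef_pos"])).round(4))
E
python3 go.py ".4074,-.3669,.10"
```

```text
[ 0.639  -0.0194  0.1428] yaw -42.51 tool shift [0.0641 0.4127 0.0429]
```

move_arm(
  rows="0 0 0 0.008 0.0516 0.005 0.0876; 0 0 0 0.008 0.0516 0.005 0.0876; 0 0 0 0.008 0.0516 0.005 0.0876; 0 0 0 0.008 0.0516 0.005 0.0876; 0 0 0 0.008 0.0516 0.005 0.0876; 0 0 0 0.008 0.0516 0.005 0.0876; 0 0 0 0.008 0.0516 0.005 0.0876; 0 0 0 0.008 0.0516 0.005 0.0876",
)

```text
t: 12.45
eef_pos: [0.4068, -0.3686, 0.1031]
ee_rot: [-3.142, -0.0, -0.745]
force: [0.3, -0.1, 1.1]
width: 0.0877
gripper_force: 0.0
```

move_arm(
  rows="0 0 0 0 0 0 0.0876; 0 0 0 0 0 0 0.0876; 0 0 0 0 0 0 0.0876",
)

```text
t: 12.82
eef_pos: [0.4084, -0.3667, 0.1032]
ee_rot: [-3.141, -0.0, -0.741]
force: [-0.1, 1.0, 0.2]
width: 0.0876
gripper_force: 0.0
```

```bash
python3 - <<'E'
from h import *
s=arm.get_state(); print(s['eef_pos'],s['ee_rot'])
p,d=arm.grab_frame("wrist"); cv2.imwrite("pics/w3.png",p)
E
python3 go.py ".4074,-.3669,.0205"
```

```text
[ 0.40842258 -0.3666639   0.10321346] [-3.14144206e+00 -4.02344503e-04 -7.40990395e-01]
[ 0.4085 -0.3665  0.1032] yaw -42.42 tool shift [-0.0006  0.001   0.0827]
```

View pics/w3.png

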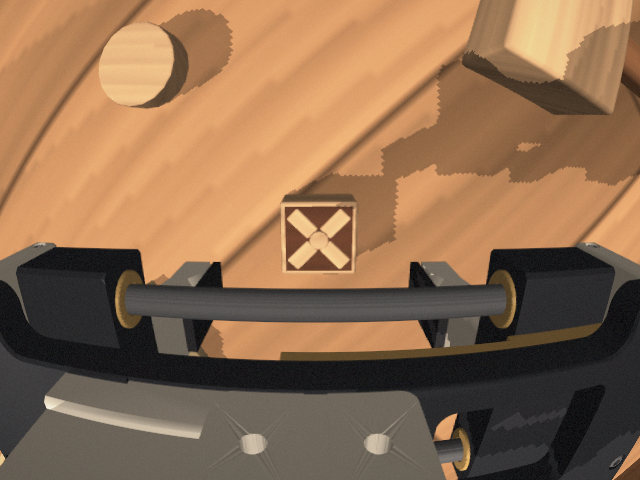

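The square flower is straight between the fingers, centre (318,238). Going down to grip it.

move_arm(
  rows="0 0 0 -0.0005 0.001 0.04 0.0876; 0 0 0 0 0 0.03 0.0876; 0 0 0 0 0 0.0122 0.0876; 0 0 0 0 0 0 0.04; 0 0 0 0 0 0 0.04; 0 0 0 0 0 0 0.04; 0 0 0 0 0 0 0.04; 0 0 0 0 0 0 0.04",
)

```text
t: 13.88
eef_pos: [0.4069, -0.3678, 0.0214]
ee_rot: [-3.141, -0.001, -0.741]
force: [-0.3, 1.4, 4.6]
width: 0.0477
gripper_force: 25.0
```

move_arm(
  rows="0 0 0 0 0 -0.03 0.04; 0 0 0 0 0 -0.05 0.04; 0 0 -8.1 0 0 0 0.04; 0 0 -8.1 0 0 0 0.04; 0 0 -8.2 0 0 0 0.04; 0 0 -8.2 0 0 0 0.04; 0 0 0 0 0 0 0.04; 0 0 0 0 0 0 0.04",
)

```text
t: 14.88
eef_pos: [0.4066, -0.3676, 0.1008]
ee_rot: [-3.142, 0.0, -0.175]
force: [-0.1, 1.1, -1.1]
width: 0.0476
gripper_force: 25.0
```

```bash
python3 go.py ".578,.3455,.10"
```

```text
[ 0.4066 -0.3676  0.1008] yaw -10.03 tool shift [ 0.0446 -0.732   0.0009]
```

move_arm(
  rows="0 0 0 0.0034 -0.0563 -0.01 0.04; 0 0 0 0.0034 -0.0563 -0.01 0.04; 0 0 0 0.0034 -0.0563 0 0.04; 0 0 0 0.0034 -0.0563 0 0.04; 0 0 0 0.0034 -0.0563 0 0.04; 0 0 0 0.0034 -0.0563 0 0.04; 0 0 0 0.0034 -0.0563 0 0.04; 0 0 0 0.0034 -0.0563 0 0.04",
)

```text
t: 15.88
eef_pos: [0.5107, 0.0735, 0.1211]
ee_rot: [-3.141, -0.001, -0.174]
force: [1.7, -0.2, -1.0]
width: 0.0481
gripper_force: 25.0
```

move_arm(
  rows="0 0 0 0.0034 -0.0563 0 0.04; 0 0 0 0.0034 -0.0563 0 0.04; 0 0 0 0.0034 -0.0563 0 0.04; 0 0 0 0.0034 -0.0563 0 0.04; 0 0 0 0.0034 -0.0563 0 0.04; 0 0 0 0 0 0 0.04; 0 0 0 0 0 0 0.04; 0 0 0 0 0 0 0.04",
)

```text
t: 16.88
eef_pos: [0.5752, 0.3449, 0.1209]
ee_rot: [3.141, 0.0, -0.173]
force: [0.3, -0.4, -0.9]
width: 0.0481
gripper_force: 25.0
```

```bash
python3 - <<'E'
from h import *
s=arm.get_state(); print(s['eef_pos'],s['ee_rot'])
p,d=arm.grab_frame("wrist"); cv2.imwrite("pics/w4.png",p)
E
python3 go.py ".578,.3455,.0335"
```

```text
[0.57519175 0.34490249 0.12093487] [ 3.14133647e+00  2.47094121e-04 -1.73450259e-01]
[0.5753 0.3449 0.1211] yaw -9.93 tool shift [ 0.0025 -0.0011  0.0876]
```

View pics/w4.png

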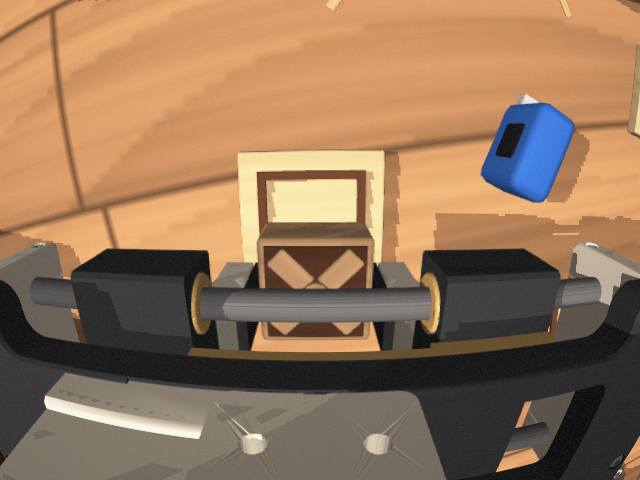

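The bead's far edge runs (258,171)–(368,171), parallel to the held block.

```bash
python3 - <<'E'
from h import *
s=dict(eef_pos=np.array([0.57519,0.34490,0.12093]),ee_rot=np.array([3.14134,0.00025,-0.17345]))
p=cv2.imread("pics/w4.png");g=cv2.cvtColor(p,cv2.COLOR_BGR2GRAY).astype(float)
# top outer edge: strongest bright->dark step in each column
pts=[]
for u in range(266,362,2):
    col=cv2.GaussianBlur(g[160:182,u-1:u+2].mean(1)[:,None],(1,3),0)[:,0]; pts.append((u,160+np.argmin(np.diff(col))+.5))
W=np.array([wristpt(u,v,.016,s)[:2] for u,v in pts])*1000
k=np.polyfit(W[:,1],W[:,0],1);print("edge yaw",-np.degrees(np.arctan(k[0])),np.std(W[:,0]-np.polyval(k,W[:,1])))
L=[];Rr=[]
for v in range(180,205,2):
    r=g[v]; L.append(wristpt(248+np.argmin(np.diff(r[248:264]))+.5,v,.016,s)[:2]);Rr.append(wristpt(360+np.argmax(np.diff(r[360:376]))+.5,v,.016,s)[:2])
yaw=s['ee_rot'][2];tx=np.array([np.cos(yaw),np.sin(yaw)]);ty=np.array([np.sin(yaw),-np.cos(yaw)])
e=s['eef_pos'][:2]
print("tool: far edge x",((W/1000-e)@tx).mean(),"L y",((np.array(L)-e)@ty).mean(),"R y",((np.array(Rr)-e)@ty).mean())
E
```

```text
edge yaw -9.15048550201071 0.16543036455399432
tool: far edge x 0.03976318379552184 L y -0.04017464300229311 R y 0.03663808797561024
```

move_arm(
  rows="0 0 -0.5 0.0022 -0.0014 0.04 0.04; 0 0 0 0 0 0.025 0.04; 0 0 0 0 0 0 0.04; 0 0 0 0 0 0 0.04; 0 0 0 0 0 0.012 0.04; 0 0 0 0 0 0.006 0.04; 0 0 0 0 0 0 0.04; 0 0 0 0 0 0 0.04",
)

```text
t: 17.92
eef_pos: [0.5779, 0.3471, 0.038]
ee_rot: [-3.142, -0.0, -0.163]
force: [0.9, -0.0, -1.1]
width: 0.0476
gripper_force: 25.0
```

move_arm(
  rows="0 0 0 0 0.001 0 0.04; 0 0 0 0 0 0.0025 0.04; 0 0 0 0 0 0.002 0.04; 0 0 0 0 0 0 0.04; 0 0 0 0 0 0 0.04",
)

```text
t: 18.55
eef_pos: [0.5776, 0.346, 0.0335]
ee_rot: [-3.142, -0.0, -0.163]
force: [-1.2, -1.2, 2.1]
width: 0.0479
gripper_force: 25.0
```

move_arm(
  rows="0 0 0 0 0 0 0.075; 0 0 0 0 0 0 0.075; 0 0 0 0 0 0 0.075; 0 0 0 0 0 -0.03 0.075; 0 0 0 0 0 -0.05 0.075; 0 0 0 0 0 -0.05 0.075; 0 0 10.1 0 0 0 0.075; 0 0 10.1 0 0 0 0.075",
)

```text
t: 19.55
eef_pos: [0.5778, 0.3462, 0.1644]
ee_rot: [-3.14, -0.0, -0.522]
force: [-0.4, -0.0, -0.6]
width: 0.0749
gripper_force: 0.0
```

move_arm(
  rows="0 0 10.1 0 0 0 0.075; 0 0 10.1 0 0 0 0.075; 0 0 10.1 0 0 0 0.075; 0 0 10.1 0 0 0 0.075; 0 0 10.1 0 0 0 0.075; 0 0 10.1 0 0 0 0.075; 0 0 10.1 0 0 0 0.075; 0 0 0 0 0 0 0.075",
)

```text
t: 20.55
eef_pos: [0.5776, 0.3459, 0.1633]
ee_rot: [3.142, -0.0, -1.748]
force: [-0.3, -0.4, 0.4]
width: 0.0748
gripper_force: 0.0
```

```bash
python3 go.py ".4203,.0001,.10"
```

```text
[0.5776 0.3459 0.1633] yaw -100.18 tool shift [0.3682 0.0937 0.0633]
```

move_arm(
  rows="0 0 0.2 0.0526 0.0134 0.009 0.07; 0 0 0 0.0526 0.0134 0.009 0.07; 0 0 0 0.0526 0.0134 0.009 0.07; 0 0 0 0.0526 0.0134 0.009 0.07; 0 0 0 0.0526 0.0134 0.009 0.07; 0 0 0 0.0526 0.0134 0.009 0.07; 0 0 0 0.0526 0.0134 0.009 0.07; 0 0 0 0 0 0 0.07",
)

```text
t: 21.55
eef_pos: [0.4162, -0.0019, 0.0999]
ee_rot: [3.14, -0.001, -1.752]
force: [0.2, 0.8, -0.2]
width: 0.0698
gripper_force: 0.0
```

move_arm(
  rows="0 0 0 0 0 0 0.07; 0 0 0 0 0 0 0.07; 0 0 0 0 0 0 0.07",
)

```text
t: 21.92
eef_pos: [0.4193, 0.0015, 0.1004]
ee_rot: [-3.141, 0.0, -1.751]
force: [-0.0, 1.2, 0.3]
width: 0.0699
gripper_force: 0.0
```

```bash
python3 go.py ".4203,.0001,.0205"; python3 - <<'E'
from h import *
p,d=arm.grab_frame("wrist"); cv2.imwrite("pics/w5.png",p)
E
```

```text
[0.4193 0.0015 0.1004] yaw -100.34 tool shift [ 0.0012 -0.0013  0.0799]
```

View pics/w5.png

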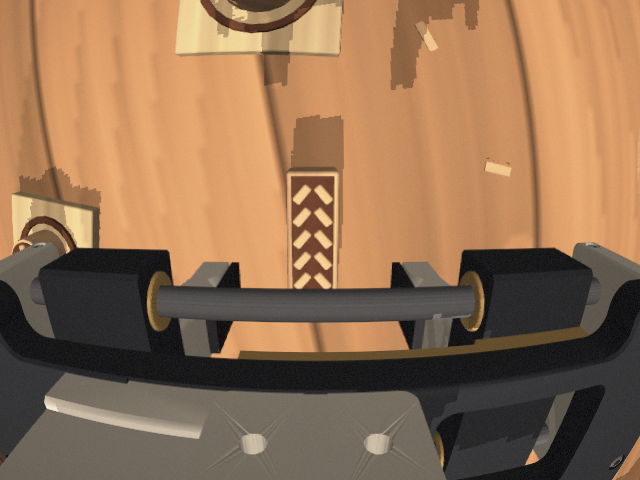

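The leaf bar is straight between the fingers, axis at u≈313. Going down to grip it.

move_arm(
  rows="0 0 0 0.001 -0.001 0.04 0.07; 0 0 0 0 0 0.025 0.07; 0 0 0 0 0 0.0145 0.07; 0 0 0 0 0 0 0.025; 0 0 0 0 0 0 0.025; 0 0 0 0 0 0 0.025; 0 0 0 0 0 0 0.025; 0 0 0 0 0 0 0.025",
)

```text
t: 22.98
eef_pos: [0.42, -0.0002, 0.0214]
ee_rot: [-3.141, 0.001, -1.753]
force: [-0.8, 1.1, 5.7]
width: 0.0317
gripper_force: 25.0
```

move_arm(
  rows="0 0 0 0 0 -0.03 0.025; 0 0 0 0 0 -0.05 0.025; 0 0 -6.1 0 0 0 0.025; 0 0 -6.1 0 0 0 0.025; 0 0 0 0 0 0 0.025; 0 0 0 0 0 0 0.025",
)

```text
t: 23.72
eef_pos: [0.4194, -0.0005, 0.1008]
ee_rot: [3.141, -0.0, -1.543]
force: [-0.2, -0.7, -0.0]
width: 0.0319
gripper_force: 25.0
```

```bash
python3 go.py ".4314,.1942,.10"
```

```text
[ 0.4194 -0.0005  0.1008] yaw -88.38 tool shift [-0.1942 -0.0174  0.0007]
```

move_arm(
  rows="0 0 -0.3 -0.0486 -0.0043 0 0.025; 0 0 0 -0.0486 -0.0043 0 0.025; 0 0 0 -0.0486 -0.0043 0 0.025; 0 0 0 -0.0486 -0.0043 0 0.025; 0 0 0 0 0 0 0.025; 0 0 0 0 0 0 0.025; 0 0 0 0 0 0 0.025; 0 0 0 0 0 0 0.025",
)

```text
t: 24.72
eef_pos: [0.4301, 0.1937, 0.1009]
ee_rot: [-3.142, 0.0, -1.536]
force: [0.6, -0.4, -1.4]
width: 0.0318
gripper_force: 25.0
```

```bash
python3 go.py ".4314,.1942,.0334"; python3 - <<'E'
from h import *
s=arm.get_state();print(s['eef_pos'],s['ee_rot'])
p,d=arm.grab_frame("wrist"); cv2.imwrite("pics/w6.png",p)
E
```

```text
[0.4301 0.1937 0.1009] yaw -88.03 tool shift [-0.0005 -0.0013  0.0675]
[0.43006906 0.19367663 0.10094402] [-3.14157640e+00  2.46642150e-05 -1.53635532e+00]
```

View pics/w6.png

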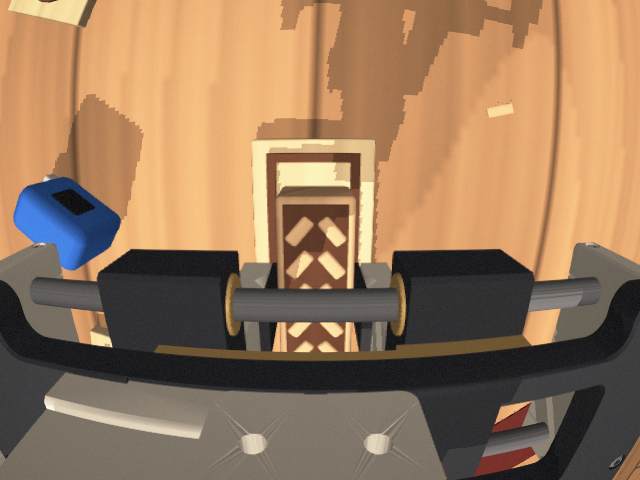

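The held bar is parallel with the bead (u 267–360). Setting it down.

move_arm(
  rows="0 0 0 -0.0005 -0.001 0.03 0.025; 0 0 0 0 0 0.025 0.025; 0 0 0 0 0 0 0.025; 0 0 0 0 0 0.008 0.025; 0 0 0 0 0 0.0045 0.025; 0 0 0 0 0 0 0.025; 0 0 0 0 0 0 0.025; 0 0 0 0 0 0 0.025",
)

```text
t: 25.78
eef_pos: [0.4311, 0.1951, 0.0336]
ee_rot: [-3.141, 0.0, -1.535]
force: [2.1, 0.6, -1.4]
width: 0.0319
gripper_force: 25.0
```

move_arm(
  rows="0 0 0 0 0 0 0.06; 0 0 0 0 0 0 0.06; 0 0 0 0 0 0 0.06; 0 0 0 0 0 -0.03 0.06; 0 0 0 0 0 -0.06 0.06; 0 0 0 0 0 -0.06 0.06; 0 0 0 -0.055 0.024 0 0.06; 0 0 0 -0.055 0.024 0 0.06",
)

```text
t: 26.78
eef_pos: [0.3789, 0.3043, 0.1847]
ee_rot: [-3.14, 0.003, -1.537]
force: [1.8, -0.5, 0.1]
width: 0.0599
gripper_force: 0.0
```

move_arm(
  rows="0 0 0 -0.055 0.024 0 0.06; 0 0 0 -0.055 0.024 0 0.06; 0 0 0 -0.055 0.024 0 0.06; 0 0 0 -0.055 0.024 0 0.06; 0 0 0 -0.055 0.024 0 0.06; 0 0 0 -0.055 0.024 0 0.06; 0 0 0 0 0 0 0.06; 0 0 0 0 0 0 0.06",
)

```text
t: 27.78
eef_pos: [0.2231, 0.6275, 0.1826]
ee_rot: [3.141, -0.002, -1.535]
force: [1.3, -0.6, -0.7]
width: 0.06
gripper_force: 0.0
```

```bash
python3 - <<'E'
from h import *
p,d=arm.grab_frame("top"); cv2.imwrite("pics/top1.png",p); W=world("top",d)
for n,(u,v),r in[("large",(411,258),22),("small",(351,179),18),("sq",(216,200),20),("long",(270,255),23),("blank",(479,203),18),("tape",(275,186),20)]:
    S=W[v-r:v+r+1,u-r:u+r+1].reshape(-1,3); lo,hi=(.03,.06) if n in("large","small","sq","long") else(.02,.08)
    k=S[(S[:,2]>lo)&(S[:,2]<hi)]
    c,s,a=cv2.minAreaRect((k[:,:2]*1000).astype(np.float32)); print(n,np.round(c,1),np.round(s,1),round(a,1),"z",np.round(np.median(k[:,2]),4),np.round(np.std(k[:,2]),4))
    if n not in("blank","tape"):
        (c,s,a),w=bead(p,u,v,r); print("   bead",np.round(c,1),np.round(s,1),round(a,1))
cv2.imwrite("pics/crop1.png",cv2.resize(p[150:310,140:520],None,fx=2.1,fy=2.1,interpolation=cv2.INTER_CUBIC))
E
```

```text
large [ 421.3 -176.3] [55.9 54.7] 89.1 z 0.0436 0.0028
   bead [ 418.7 -191.8] [113.9  85.2] 72.2
small [636.8 -20.8] [37.7 38.1] 44.7 z 0.0433 0.0033
   bead [631.8 -34. ] [99.4 67.5] 61.7
sq [578.8 346.4] [49.8 48.3] 80.5 z 0.0438 0.0035
   bead [577.9 345.1] [80.1 77.1] 80.5
long [430.3 194.8] [31.7 81.4] 0.7 z 0.0433 0.0026
   bead [431.4 194.3] [ 59.2 112.6] 1.9
blank [ 573.7 -358. ] [56.1 56.1] 85.8 z 0.0308 0.0027
tape [612.4 183.6] [35.5 74.8] 58.6 z 0.059 0.0101
```

View pics/crop1.png

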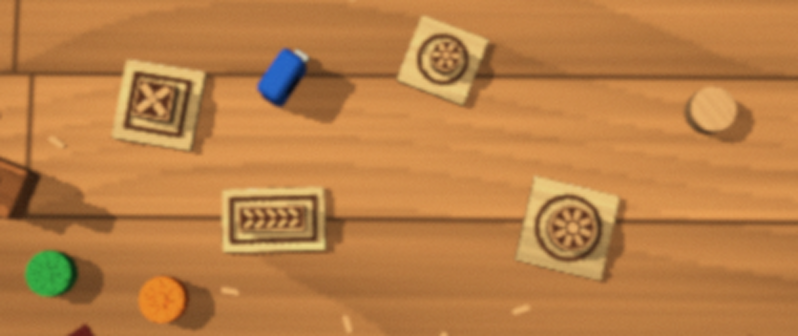

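All four are in their fields, and the blank and tape are unmoved. One tighter measurement using the top faces only.

```bash
python3 - <<'E'
from h import *
Ds=[arm.grab_frame("top")[1] for _ in range(4)]
W=world("top",np.median(Ds,0))
for n,(u,v),r,b in[("large",(411,258),22,(422.9,-178.5)),("small",(351,179),18,(639.4,-19.9)),("sq",(216,200),20,(578,345.5)),("long",(270,255),23,(431.4,194.2))]:
    S=W[v-r:v+r+1,u-r:u+r+1].reshape(-1,3);k=S[(S[:,2]>.0405)&(S[:,2]<.05)]
    c,s,a=cv2.minAreaRect((k[:,:2]*1000).astype(np.float32));print(n,np.round(np.array(c)-b,1),"mean",np.round(k[:,:2].mean(0)*1000-b,1),np.round(s,1),round(a,1))
    A=np.c_[k[:,:2],np.ones(len(k))];print("   tilt deg",np.degrees(np.linalg.lstsq(A,k[:,2],rcond=None)[0][:2]).round(2))
E
```

```text
large [-1.7  1.7] mean [-1.1  1.8] [54.9 54.6] 89.8
   tilt deg [ 0.41 -0.34]
small [-1.6 -1. ] mean [-2.1 -1. ] [38.1 34.6] 0.1
   tilt deg [0.14 1.77]
sq [0.9 0.9] mean [0.4 0.5] [48.3 47.7] 80.6
   tilt deg [0.54 0.21]
long [-1.3  0.6] mean [-0.6  0.9] [31.4 81.2] 0.6
   tilt deg [ 0.12 -0.08]
```

```bash
python3 -c "
from station import arm
print(arm.job_done())"
```

```text
the job is handed in; nothing more can be done
None
```

All four onlays lie face up and flat in their matching fields, within about 2 mm of centre, with the square and bar within about 1.5° of straight; the blank and tape were not touched, and I handed the job in at about 28 s of the 102 s allowed.

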